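Make up an assembly kit from the loose parts on the bench

TASK

Make up the kit in the low black tray from the parts lying loose on the bench: stand the black unit with the white cap in the large round cell, the white ring cage in the square cell and the steel plug gauge in the small round cell, and lay the full-length barrel in the long cradle. Everything must sit flat inside its own cell. Leave the unit without a cap and the short barrel where they are.

Things in the scene. Friction and masses are not known exactly. Their poses are not given: they have to be found in the camera images.
- puck_mid (a point): Centre (20 mm above the underside) of the finished unit: black upright cylinder, 54 mm diameter, topped by a flat white cap, black sides straight to 40 mm, 44 mm high in all; z axis up. About 0.12 kg, loose, stands on the bench. Belongs in the large round cell.
- cage_mid (a point): Centre (16.5 mm above the underside) of the white moulded ring cage: open ring with struts, 62 mm outer diameter, 33 mm high, flange up; z axis up. About 0.03 kg, loose, stands on the bench; rigid, take it across the outside. Belongs in the square cell.
- gauge_mid (a point): Centre (20 mm above the underside) of the steel plug gauge: small stepped cylinder, 32 mm diameter at the thick lower part, narrower above, 40 mm high; z axis up. About 0.11 kg, loose, stands on the bench. Belongs in the small round cell.
- barrel_mid (a point): Centre of the full-length barrel: white cylinder with a black band round its middle, 150 mm long, 45 mm diameter, lying on the bench, its y axis along its length (either way round is the same). About 0.14 kg, loose, can roll; not one of the stock barrels in the brown carton at the far left. Belongs in the long cradle.
- open_puck_mid (a point): Centre (20 mm above the underside) of the look-alike unit without a cap: black upright cylinder, 54 mm diameter, 42 mm high, seen from above a black hollow in a narrow pale ring. Loose; to be left where it stands.
- short_barrel_mid (a point): Centre of the look-alike short barrel: white with a black band, 45 mm diameter, only 95 mm long, lying on the bench, its y axis along its length. Loose; to be left where it lies.
- cell_round_floor (a point): Centre of the floor of the large round cell, a grey insert in the fixed tray: white round rim, 74 mm inner diameter. The floor is 29 mm above the bench, z axis up. The rim stands only 5 mm above the floor: hold the part by its upper half to keep the fingertips above the rim.
- cell_square_floor (a point): Centre of the floor of the square cell, a grey insert in the fixed tray: white square rim, 78 mm by 78 mm inside. The square and the two round cells sit side by side in any order, 92 mm apart along y, in the row farther from the robot. Floor 29 mm above the bench, z axis up. The rim stands only 5 mm above the floor: hold the part by its upper half to keep the fingertips above the rim.
- cell_small_floor (a point): Centre of the floor of the small round cell, a grey insert in the fixed tray: white round rim, 52 mm inner diameter. The tray is black, 200 mm (along the cells' x) by 294 mm (along y), its edge 32 mm above the bench; all cells share its yaw. Floor 29 mm above the bench, z axis up. The rim stands only 5 mm above the floor: hold the part by its upper half to keep the fingertips above the rim.
- cell_long_floor (a point): Centre of the floor of the long cradle, a grey insert in the fixed tray: two parallel white rails along its y axis, 24 mm apart inside, 36 mm over their outsides and 5 mm high above the floor, between end stops 176 mm apart. Floor 29 mm above the bench, z up. The barrel lies along the rails and centres itself, its axis 24 mm above the floor. Nearer row of the tray, 100 mm in x from the other cells.
Mind the look-alikes: they are no part of the job. Leave any orange or yellow look-alike of the part that bears gauge_mid alone.

How it is judged:
At the end, for the whole second after the job is handed in: Unit, cage and gauge upright (0.1 rad) on their cell floors, within 14, 16 and 14 mm of centre; barrel on its rails within 16 mm and 0.2 rad; heights within 4 mm, all at rest; uncapped unit and short barrel within 30 mm of their starts (horizontal distance between puck_mid and cell_round_floor below 0.014 m and z of puck_mid in the frame of cell_round_floor between 0.016 and 0.024 m and angle between each of puck_mid, cage_mid, gauge_mid's own z axis and vertical below 0.1 rad and linear speed of each of puck, cage, gauge, barrel below 0.02 m/s and horizontal distance between cage_mid and cell_square_floor below 0.016 m and z of cage_mid in the frame of cell_square_floor between 0.0125 and 0.0205 m and horizontal distance between gauge_mid and cell_small_floor below 0.014 m and z of gauge_mid in the frame of cell_small_floor between 0.016 and 0.024 m and horizontal distance between barrel_mid and cell_long_floor below 0.016 m and z of barrel_mid in the frame of cell_long_floor between 0.02 and 0.028 m and angle between the y axis of barrel_mid and the y axis of cell_long_floor, either way round below 0.2 rad and distance of each of open_puck_mid, short_barrel_mid from where it was at the start of the episode below 0.03 m); the robot touches nothing.
It fails at once if the unit without a cap was moved (distance of open_puck_mid from where it was at the start of the episode above 0.03 m).
It fails at once if the short barrel was moved (distance of short_barrel_mid from where it was at the start of the episode above 0.03 m).
It also fails if it takes over 104 s, if anything falls off the work surface, if the arm or the gripper's body presses on something with over 40 N, if the wrist force passes 120 N, or if a joint passes its speed limit or range.

ROBOT

A 6-joint arm with a two-finger parallel gripper is mounted at the origin on a cart in front of the work surface, level with it; the furniture and walls round the work are solid. World frame = base frame: x ahead of the robot, y to its left, z up, the work surface at z = 0. Lengths are in m, angles in rad, forces in N, time in s.
With the tool pointing down it reaches from about 0.375 to 0.975 m from the base axis. Payload 3.8 kg.
Tool frame: the origin (TCP) lies at the very end of the fingers, on their centre line; the grasp point (between the pads) lies 19 mm behind it; z points along the fingers, y is the line along which they close (so a half turn about z gives the same grasp; the last joint's range is limited). The gripper opens to 85 mm and grips with 20 to 120 N. Pads are 22 mm wide; open, the fingers measure 114 mm over their backs; the gripper's body (76 mm by 85 mm) begins 54 mm behind the grasp point. The pads swing forward as they close: fully open they stand 13 mm farther back than shut.
Start: joints at [-1.231, 0.264, 1.604, -0, 1.274, -0.037], TCP at [0.248, -0.628, 0.231] pointing down, gripper open.
Joint ranges: [-2.63, 2.63], [-0.94, 2.18], [0.31, 2.57], [-1.31, 4.45], [0, 2.66], [-2.55, 2.55]. Speed limits (rad/s): [2.57, 2.57, 3.14, 3.14, 3.14, 3.14].

INTERFACE

Orientations are given as a rotation vector (axis times angle).
In Python, from rig import readout, capture, order, nets gives the robot as it stands. The module is installed in compiled form; this text tells all that it offers.
- The arm moves only by the shell command python3 -m jog 'ROWS' [FORCE]. ROWS is JSON, a list of rows, each a list of 3 entries, a list of its own where there are three numbers: the closure, from 0 (fully open) to 1 (shut), then the shift along the tool's x, y, z in m, then the turn, a rotation vector about the tool's x, y, z in rad. A call has 1 to 12 rows; each row is the pose to reach, as a shift and turn from the pose commanded when the call began, along the tool's axes at that moment; what a row does not reach only later rows make up. A row lasts 1/8 s, in which the tool goes at most 62.5 mm and 10.7 degrees, less where a joint would pass 70% of its speed; a pose out of reach is approached as far as the arm can. A call with a gripper value outside its range is refused whole. The fingers move at their own pace and stop on an object; FORCE is the grip in N (left out, the last holds). Time passes only in rows, so rows that repeat a pose let the fingers close. It gives the time, the measured TCP pose, the force, the opening and the grip force at its end, in the units of the state.
- readout.read_state(): the state, without advancing time (a new reading comes with each control period).
- capture(name): name is "side" or "top" or "wrist"; returns a dict with "color" (400x640x3 uint8, blue, green, red), "vertical_fov" (degrees; the focal length in pixels is half the picture's height over the tangent of half this angle, whatever the lens; pixels are square), "cx", "cy" (the principal point, pixels), "rvec" (rotation vector, rad) and "tvec" (3), from world to camera coordinates, as OpenCV has them; the wrist camera has in their place "tool_from_camera" (4x4, takes a point from camera to tool coordinates, whose origin is the TCP and whose axes are the flange's). Camera axes: x right, y down, z forward; pixel columns grow to the right and rows downward; lengths in m; the calibration is good to about 2 mm. A picture is of the moment at which its call begins: read the wrist's pose just before it. There is no depth.
- order.finish_job(): hands the job in; it is judged then, once.
Trained networks look in a picture, given as the dict that the camera call returned (one of the last four; its "shot" number tells which), for a name from the list of things; names that differ only in an ending like _2 or _b are one class to them, and where a whole thing is asked for, a point or a joint stands for the part that bears it (a point fixed in the world has none). Each returns a list of dicts, best first, with "score" (0 to 1); they miss things now and then, are a little off and sometimes report something else, mostly with a low value. They report only what shows in the picture. A call takes as long as a camera call. They do not tell look-alikes from the thing itself.
- nets.trace(target, picture): "pixels" (400x640 bool, what is visible of it).
- nets.landmark_of(target, picture): "point" ([x, y, z] in m, in the coordinates of the camera as it stood for that picture, good to about 4 mm: a listed point, or the origin of a listed thing).
The state is a dict: "time_s": time; "joint_positions": joint angles; "dq": joint speeds; "joint_torque": joint torques, N m; "position": TCP position; "tcp_rot": TCP orientation; "contact_force": force on the tool from outside, world axes, zero at the start; "torque": the same for the moment, N m; "finger_gap": opening from 0.0 (shut) to 1.0 (fully open); "gripper_force": force on a finger pad.
Only numpy, scipy, OpenCV 4.12 (cv2) and the standard library are available. Lean on these libraries where they do the work, as an engineer would, in place of code of your own. Each camera call takes 0.05 s, during which the arm holds its last target. There are 200 camera calls.

## Working session

There is one attempt and no reset: what is moved stays moved. The work goes in short steps, Python scripts to look and compute and a shell command to move; the robot and the scene stay as the last step left them, time stands still between calls to the robot, and variables do not carry over. Pictures are saved under pics/ and viewed, at most 14 in all, crops included, and the job is handed in when it is done.

```bash
mkdir -p pics; cat > h.py <<'E'
import numpy as np, cv2
from scipy.spatial.transform import Rotation as R
from rig import readout, capture, order, nets
def T(rv,t):
    M=np.eye(4); M[:3,:3]=R.from_rotvec(np.array(rv).ravel()).as_matrix(); M[:3,3]=np.array(t).ravel(); return M
def shot(name):
    s=readout.read_state(); p=capture(name)
    p['W']=T(s['tcp_rot'],s['position'])@np.array(p['tool_from_camera']) if name=='wrist' else np.linalg.inv(T(p['rvec'],p['tvec']))
    return p
def find(t,p,n=4):
    return [(np.round((p['W']@np.r_[d['point'],1])[:3],4),round(float(d['score']),2)) for d in nets.landmark_of(t,p)[:n]]
def pix(p,X):
    f=200/np.tan(np.radians(p['vertical_fov']/2)); c=np.linalg.inv(p['W'])@np.r_[X,1]
    return f*c[0]/c[2]+p['cx'],f*c[1]/c[2]+p['cy']
def ray(p,u,v,z):
    f=200/np.tan(np.radians(p['vertical_fov']/2)); d=p['W'][:3,:3]@np.array([(u-p['cx'])/f,(v-p['cy'])/f,1]); o=p['W'][:3,3]
    return np.round((o+d*(z-o[2])/d[2]),4)
N=['puck_mid','cage_mid','gauge_mid','barrel_mid','open_puck_mid','short_barrel_mid','cell_round_floor','cell_square_floor','cell_small_floor','cell_long_floor']
E
python3 - <<'E'
from h import *
s=readout.read_state(); print(s)
for c in ['top','side']:
    p=shot(c); cv2.imwrite(f'pics/{c}0.png',p['color'])
    print(c,p['W'][:3,3])
    for n in N: print(n,[(x.tolist(),sc,np.round(pix(p,x)).tolist()) for x,sc in find(n,p)])
E
```

```text
{'time_s': 0.0, 'joint_positions': array([-1.23090535e+00,  2.64758563e-01,  1.60533770e+00, -2.38352302e-05,
        1.27368617e+00, -3.68983641e-02]), 'dq': array([-3.86907067e-05,  6.06238423e-04, -2.49138241e-04,  6.95339037e-04,
       -5.77484624e-04,  1.48830019e-03]), 'joint_torque': array([ 1.48561801e-03, -5.15106297e+01, -3.67307425e+01, -2.07433700e-04,
        1.27038054e-02, -1.91522838e-05]), 'position': array([ 0.24811324, -0.62698468,  0.22997797]), 'tcp_rot': array([-3.08388066e+00, -5.87970442e-01,  5.54107494e-04]), 'contact_force': array([-0.17366605, -0.81592202,  0.04570312]), 'torque': array([-0.00149226,  0.00640886, -0.01588783]), 'gripper_force': 0.0, 'finger_gap': 0.995024270915733}
top [ 0.45310622 -0.00307014  1.30842992]
puck_mid []
cage_mid [([0.5254, -0.393, 0.0253], 0.68, [436.0, 195.0]), ([0.4001, 0.2361, 0.0208], 0.64, [251.0, 234.0]), ([0.5647, 0.1662, 0.0207], 0.47, [271.0, 185.0])]
gauge_mid [([0.4362, 0.1167, 0.0227], 0.47, [286.0, 223.0]), ([0.4122, -0.016, 0.0214], 0.41, [325.0, 230.0]), ([0.528, -0.0265, 0.0171], 0.37, [328.0, 196.0]), ([0.6
[... 951 characters left out ...]
0.0202], 0.68, [339.0, 244.0]), ([0.5246, -0.0284, 0.0177], 0.43, [333.0, 204.0])]
barrel_mid [([0.4847, 0.3102, 0.0225], 0.94, [282.0, 287.0]), ([0.4427, -0.2829, 0.0297], 0.57, [393.0, 164.0]), ([0.4043, 0.2349, 0.02], 0.31, [328.0, 278.0])]
open_puck_mid [([0.3868, 0.3451, 0.016], 0.93, [312.0, 315.0])]
short_barrel_mid [([0.6664, 0.1408, 0.0238], 0.88, [258.0, 221.0])]
cell_round_floor [([0.5553, -0.2114, 0.0297], 0.56, [351.0, 166.0])]
cell_square_floor [([0.523, -0.3915, 0.0252], 0.62, [382.0, 144.0])]
cell_small_floor [([0.5408, -0.3074, 0.0345], 0.86, [367.0, 152.0]), ([0.558, -0.2137, 0.0282], 0.43, [350.0, 166.0])]
cell_long_floor [([0.4439, -0.2836, 0.0318], 0.98, [393.0, 164.0])]
```

```bash
python3 - <<'E'
import cv2
a=cv2.imread('pics/top0.png')[110:290,190:470]; cv2.imwrite('pics/t1.png',cv2.resize(a,None,fx=2.8,fy=2.8,interpolation=2))
a=cv2.imread('pics/side0.png')[120:350,200:440]; cv2.imwrite('pics/s1.png',cv2.resize(a,None,fx=2.5,fy=2.5,interpolation=2))
E
```

```text
(no output)
```

View pics/t1.png

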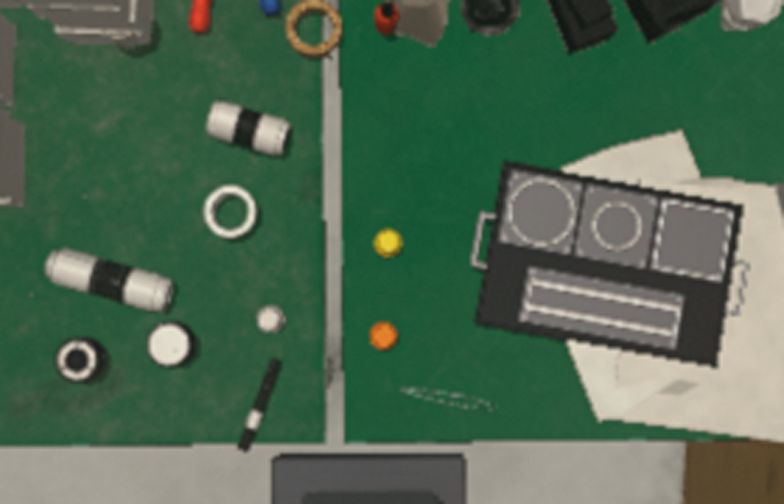

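View pics/s1.png

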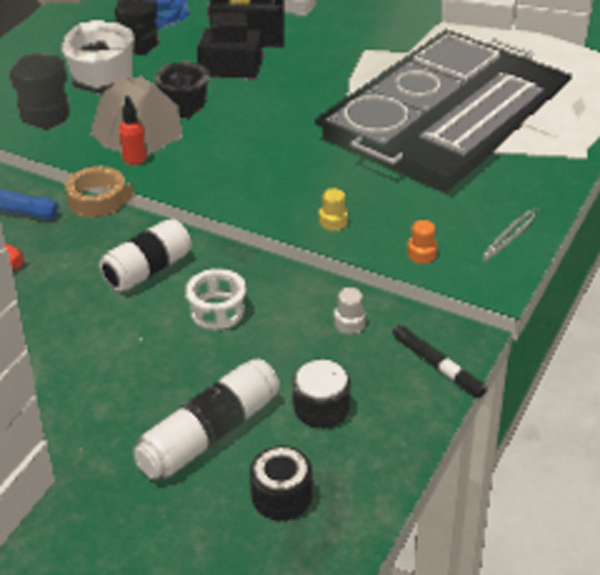

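Both views agree. In the top crop the capped unit is at (170,345), the open one at (77,360), the cage at (230,212), the grey gauge at (270,319), the long barrel at (110,280) and the short one at (248,128). The tray, at right, has cells round, small, square from left to right. I'll do the barrel first, then look closer from the wrist.

```bash
cat >> h.py <<'E'
def go(pts,psi=None):
    # world waypoints -> tool-axis shifts; psi: world yaw of closing line (tool y), half-turn free
    s=readout.read_state(); M=R.from_rotvec(s['tcp_rot']).as_matrix()
    for X in pts: print('shift',np.round(M.T@(np.array(X)-s['position']),4).tolist())
    y=M[:,1]; a=np.arctan2(y[1],y[0])
    if psi is not None: print('turn z',round(-float(((psi-a+np.pi/2)%np.pi)-np.pi/2),3), 'cur psi',round(float(a),3))
    # residual tilt fix
    print('tilt',np.round(M[:,2],3),'pos',np.round(s['position'],4),'t',s['time_s'],'gap',s['finger_gap'])
E
python3 - <<'E'
from h import *
go([(0.48,-0.2,0.25),(0.45,0.25,0.26)],-0.22)
p=shot('top')
for n,z in [('barrel_mid',.0225),('short_barrel_mid',.0225),('cell_long_floor',.03)]:
  for d in nets.trace(n,p)[:2]:
    v,u=np.nonzero(d['pixels']); q=np.array([ray(p,a,b,z)[:2] for a,b in zip(u,v)]); c=q.mean(0); w=np.linalg.svd(q-c,full_matrices=0)[2][0]
    l=(q-c)@w
    print(n,d['score'],c,np.ptp(l),'long yaw',np.arctan2(w[1],w[0])%np.pi-np.pi/2)
E
```

```text
shift [0.3727, -0.3124, -0.0187]
shift [0.5104, -0.7419, -0.0287]
turn z -0.974 cur psi -1.194
tilt [ 0.  0. -1.] pos [ 0.2484 -0.6276  0.2313] t 1.1 gap 0.9993767825101922
barrel_mid 0.86 [0.48322765 0.3100314 ] 0.1561344505412579 long yaw -0.27860448425782036
barrel_mid 0.55 [0.66532379 0.13926905] 0.10093426061906263 long yaw -0.3160749038512414
cell_long_floor 0.7 [ 0.44248619 -0.28394411] 0.18915802950075888 long yaw -0.18566471059970713
```

```bash
python3 -m jog '[[0,[0.37,-0.31,-0.02],[0,0,-0.96]],[0,[0.37,-0.31,-0.02],[0,0,-0.96]],[0,[0.37,-0.31,-0.02],[0,0,-0.96]],[0,[0.37,-0.31,-0.02],[0,0,-0.96]],[0,[0.37,-0.31,-0.02],[0,0,-0.96]],[0,[0.37,-0.31,-0.02],[0,0,-0.96]],[0,[0.51,-0.74,-0.03],[0,0,-0.96]],[0,[0.51,-0.74,-0.03],[0,0,-0.96]],[0,[0.51,-0.74,-0.03],[0,0,-0.96]],[0,[0.51,-0.74,-0.03],[0,0,-0.96]],[0,[0.51,-0.74,-0.03],[0,0,-0.96]],[0,[0.51,-0.74,-0.03],[0,0,-0.96]]]' 60
python3 -m jog '[[0,[0,0,0],[0,0,0]]]'
python3 - <<'E'
from h import *
go([(0.45,0.25,0.26)],-0.25)
p=shot('wrist'); cv2.imwrite('pics/w1.png',p['color']); print('cam',p['W'][:3,3],p['W'][:3,2])
E
```

```text
time_s: 2.8
position: [0.4428, 0.0783, 0.2573]
tcp_rot: [2.465, 1.946, 0.002]
contact_force: [1.8, -0.2, 0.1]
finger_gap: 1.004
gripper_force: 0.0
time_s: 2.92
position: [0.4427, 0.0804, 0.2572]
tcp_rot: [-2.458, -1.956, -0.002]
contact_force: [-0.3, -0.4, -0.3]
finger_gap: 1.0
gripper_force: 0.0
shift [0.1669, -0.031, -0.0026]
turn z 0.024 cur psi -0.226
tilt [ 0.001  0.001 -1.   ] pos [0.4427 0.0804 0.2572] t 2.925 gap 0.9999914395424605
cam [0.45781547 0.14618066 0.3992352 ] [-0.05941164 -0.26000238 -0.96377851]
```

View pics/w1.png

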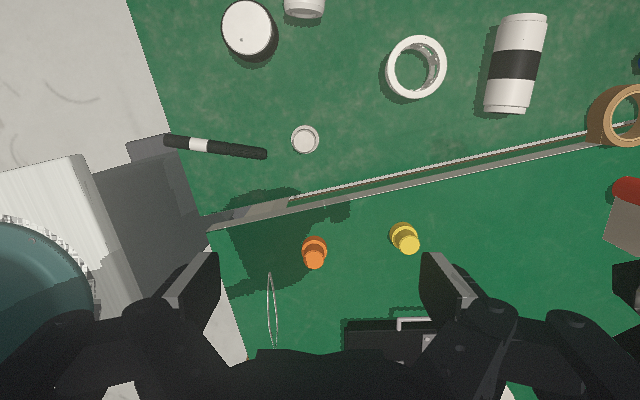

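The wrist view shows the capped unit (249,28), cage (416,67), grey gauge (305,139) and short barrel (515,63). The orange and yellow fakes are at (314,252) and (405,238). I'll measure from here and go on to the barrel.

```bash
python3 - <<'E'
from h import *
p=shot('wrist')
for n in ['puck_mid','cage_mid','gauge_mid']: print(n,[(x.tolist(),sc,np.round(pix(p,x)).tolist()) for x,sc in find(n,p)])
print('ray puck top',ray(p,248,28,.044),'cage top',ray(p,416,67,.033),'gauge top',ray(p,305,139,.04))
E
python3 -m jog '[[0.2,[0.06,-0.01,0],[0,0,0.02]],[0.2,[0.12,-0.02,0],[0,0,0.02]],[0.2,[0.17,-0.03,0],[0,0,0.02]],[0.2,[0.17,-0.03,0],[0,0,0.02]],[0.2,[0.17,-0.03,0],[0,0,0.02]]]'
python3 - <<'E'
from h import *
p=shot('wrist'); cv2.imwrite('pics/w2.png',p['color'])
for n in ['puck_mid','barrel_mid','open_puck_mid']: print(n,[(x.tolist(),sc,np.round(pix(p,x)).tolist()) for x,sc in find(n,p)])
for d in nets.trace('barrel_mid',p)[:1]:
    v,u=np.nonzero(d['pixels']); q=np.array([ray(p,a,b,.026)[:2] for a,b in zip(u,v)]); c=q.mean(0); w=np.linalg.svd(q-c,full_matrices=0)[2][0]
    l=(q-c)@w;m=(q-c)@np.array([-w[1],w[0]]); print('trace',c,np.ptp(l),np.ptp(m),'yaw',np.arctan2(w[1],w[0])%np.pi-np.pi/2)
go([(0.484,0.31,0.1),(0.484,0.31,0.003)],-0.28)
E
```

```text
puck_mid [([0.4047, 0.229, 0.0163], 0.77, [251.0, 37.0])]
cage_mid [([0.5676, 0.1621, 0.02], 0.65, [416.0, 65.0]), ([0.6665, 0.139, 0.0228], 0.52, [514.0, 65.0])]
gauge_mid [([0.4093, -0.0256, 0.0195], 0.92, [312.0, 255.0]), ([0.5242, -0.0296, 0.0174], 0.79, [404.0, 237.0]), ([0.4337, 0.1132, 0.0199], 0.66, [305.0, 140.0])]
ray puck top [0.4075 0.2309 0.044 ] cage top [0.5633 0.1597 0.033 ] gauge top [0.4356 0.1152 0.04  ]
time_s: 3.8
position: [0.4535, 0.247, 0.2564]
tcp_rot: [2.486, 1.92, -0.002]
contact_force: [-0.7, -0.1, -0.3]
finger_gap: 0.8
gripper_force: 0.0
puck_mid [([0.4058, 0.2315, 0.0161], 0.63, [284.0, 190.0])]
barrel_mid [([0.3889, 0.3416, 0.0186], 0.74, [240.0, 99.0]), ([0.4837, 0.3059, 0.0221], 0.59, [333.0, 109.0])]
open_puck_mid [([0.3879, 0.3409, 0.0198], 0.9, [239.0, 100.0]), ([0.6637, 0.1395, 0.0214], 0.28, [515.0, 210.0])]
trace [0.4843964 0.3136475] 0.15283223879096486 0.04474626208165901 yaw -0.2842955669360925
shift [0.0685, 0.0136, 0.1568]
shift [0.0685, 0.0136, 0.2538]
turn z 0.024 cur psi -0.256
tilt [ 0. -0. -1.] pos [0.4534 0.2472 0.2568] t 4.05 gap 0.8021922484249764
```

View pics/w2.png

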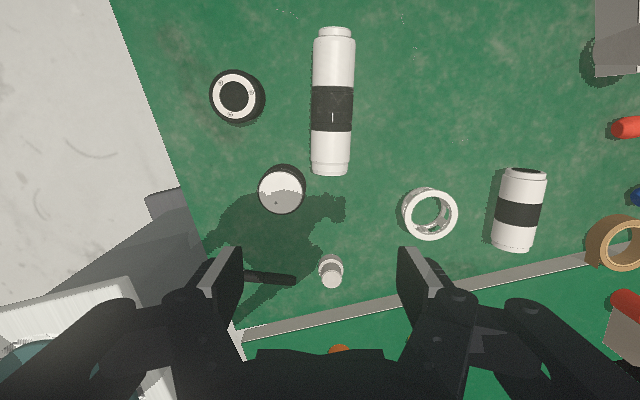

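The barrel is at (333,108), in line between the fingers, and agrees with the top view. I'll grip it.

```bash
python3 -m jog '[[0.15,[0.067,0.014,0.06],[0,0,0.024]],[0.15,[0.067,0.014,0.12],[0,0,0.024]],[0.15,[0.067,0.014,0.16],[0,0,0.024]],[0.15,[0.067,0.014,0.19],[0,0,0.024]],[0.15,[0.067,0.014,0.22],[0,0,0.024]],[0.15,[0.067,0.014,0.24],[0,0,0.024]],[0.15,[0.067,0.014,0.253],[0,0,0.024]],[0.15,[0.067,0.014,0.253],[0,0,0.024]]]'
python3 -m jog '[[0.7,[0,0,0],[0,0,0]],[0.7,[0,0,0],[0,0,0]],[0.7,[0,0,0],[0,0,0]],[0.7,[0,0,0],[0,0,0]],[0.7,[0,0,0],[0,0,0]],[0.7,[0,0,0],[0,0,0]],[0.7,[0,0,-0.03],[0,0,0]],[0.7,[0,0,-0.08],[0,0,0]],[0.7,[0,0,-0.13],[0,0,0]],[0.7,[0,0,-0.13],[0,0,0]]]' 50
python3 - <<'E'
from h import *
p=shot('side'); cv2.imwrite('pics/s2.png',cv2.resize(p['color'][130:350,200:440],None,fx=2.4,fy=2.4))
go([(0.5,0.0,0.16),(0.4435,-0.2835,0.14)],-0.21)
a=[(0.5605,-.2125),(.5395,-.304),(.5245,-.3925),(.4435,-.2838)]
# fit tray
from scipy.optimize import least_squares
o=np.array([(0,.092),(0,0),(0,-.092),(-.1,0)])
f=lambda v:(v[:2]+o@np.array([[np.cos(v[2]),np.sin(v[2])],[-np.sin(v[2]),np.cos(v[2])]])-a).ravel()
r=least_squares(f,[.54,-.3,-.2]); print(r.x, np.round(f(r.x),4), (f(r.x).reshape(4,2)+a).round(4).tolist())
E
```

```text
time_s: 5.05
position: [0.4833, 0.3095, 0.0032]
tcp_rot: [-2.508, -1.892, 0.002]
contact_force: [0.1, -0.1, -0.0]
finger_gap: 0.85
gripper_force: 0.0
time_s: 6.3
position: [0.4869, 0.312, 0.1392]
tcp_rot: [2.507, 1.892, 0.016]
contact_force: [0.3, 0.2, -1.0]
finger_gap: 0.508
gripper_force: 51.4
shift [-0.2947, 0.0998, -0.0245]
shift [-0.5829, 0.1232, -0.0055]
turn z -0.068 cur psi -0.278
tilt [ 0.004  0.003 -1.   ] pos [0.485  0.3108 0.1362] t 6.35 gap 0.509328045139187
[ 0.54152042 -0.30307332 -0.19618884] [-0.001  -0.0003  0.002   0.0009 -0.0009 -0.0008 -0.0001  0.0002] [[0.5595, -0.2128], [0.5415, -0.3031], [0.5236, -0.3933], [0.4434, -0.2836]]
```

View pics/s2.png

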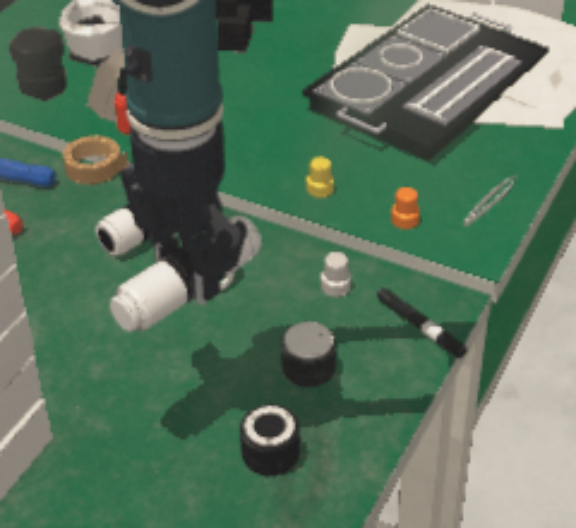

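The barrel is held level across the middle. Carrying it to the cradle.

```bash
python3 -m jog '[[0.7,[-0.06,0.02,-0.01],[0,0,-0.02]],[0.7,[-0.12,0.04,-0.01],[0,0,-0.04]],[0.7,[-0.18,0.06,-0.01],[0,0,-0.06]],[0.7,[-0.24,0.08,-0.01],[0,0,-0.08]],[0.7,[-0.3,0.1,-0.01],[0,0,-0.08]],[0.7,[-0.36,0.105,-0.01],[0,0,-0.08]],[0.7,[-0.42,0.11,-0.01],[0,0,-0.08]],[0.7,[-0.48,0.115,-0.01],[0,0,-0.08]],[0.7,[-0.54,0.12,-0.01],[0,0,-0.08]],[0.7,[-0.583,0.123,-0.01],[0,0,-0.08]],[0.7,[-0.583,0.123,-0.01],[0,0,-0.08]],[0.7,[-0.583,0.123,-0.01],[0,0,-0.08]]]'
python3 -m jog '[[0.7,[0,0,0],[0,0,0]],[0.7,[0,0,0],[0,0,0]]]'
python3 - <<'E'
from h import *
go([(0.4434,-0.2836,0.035)],-0.198)
p=shot('wrist'); cv2.imwrite('pics/w3.png',p['color'])
for n in N[6:]+['barrel_mid']: print(n,[(x.tolist(),sc) for x,sc in find(n,p)])
E
```

```text
time_s: 7.85
position: [0.4406, -0.2833, 0.1417]
tcp_rot: [-2.428, -1.987, 0.001]
contact_force: [0.6, -0.2, -1.1]
finger_gap: 0.507
gripper_force: 51.3
time_s: 8.1
position: [0.442, -0.2832, 0.1434]
tcp_rot: [-2.428, -1.993, 0.0]
contact_force: [-0.2, 0.0, -1.5]
finger_gap: 0.51
gripper_force: 51.3
shift [-0.0002, 0.0015, 0.1084]
turn z 0.002 cur psi -0.196
tilt [-0.  0. -1.] pos [ 0.442  -0.2832  0.1434] t 8.1 gap 0.5100076988439872
cell_round_floor [([0.5609, -0.2097, 0.0247], 0.7)]
cell_square_floor [([0.5221, -0.393, 0.0309], 0.98)]
cell_small_floor [([0.5359, -0.3071, 0.0302], 0.88)]
cell_long_floor []
barrel_mid [([0.4389, -0.2839, 0.1613], 0.74)]
```

View pics/w3.png

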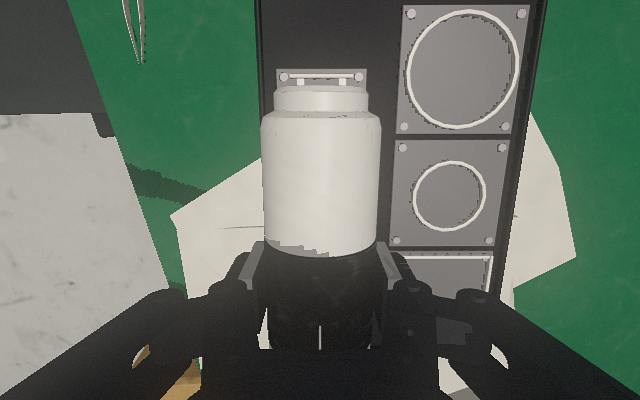

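The barrel lies square over the cradle, with the end stop at (320,77) centred on it. The cell estimates agree with the fit to a few mm. Lowering and releasing.

```bash
python3 -m jog '[[0.7,[0,0.0015,0.04],[0,0,0]],[0.7,[0,0.0015,0.075],[0,0,0]],[0.7,[0,0.0015,0.092],[0,0,0]],[0.7,[0,0.0015,0.1],[0,0,0]],[0.7,[0,0.0015,0.105],[0,0,0]],[0.7,[0,0.0015,0.109],[0,0,0]],[0.7,[0,0.0015,0.109],[0,0,0]]]'
python3 -m jog '[[0.45,[0,0,0],[0,0,0]],[0.3,[0,0,0],[0,0,0]],[0.15,[0,0,0],[0,0,0]],[0.1,[0,0,0],[0,0,0]],[0.1,[0,0,-0.03],[0,0,0]],[0.1,[0,0,-0.08],[0,0,0]],[0.1,[0,0,-0.12],[0,0,0]],[0.1,[0,0,-0.12],[0,0,0]]]'
python3 - <<'E'
from h import *
p=shot('top'); print([(x.tolist(),s) for x,s in find('barrel_mid',p)])
go([(0.46,-0.05,0.16),(0.406,0.232,0.13),(0.406,0.232,0.009)],-0.2)
E
```

```text
time_s: 9.28
position: [0.4443, -0.2854, 0.0366]
tcp_rot: [2.428, 1.99, 0.001]
contact_force: [-2.0, 1.0, 4.2]
finger_gap: 0.515
gripper_force: 51.9
time_s: 10.28
position: [0.446, -0.2866, 0.1591]
tcp_rot: [2.424, 1.986, 0.004]
contact_force: [0.3, -0.5, -1.0]
finger_gap: 0.9
gripper_force: 0.0
[([0.4368, 0.1144, 0.0215], 0.53)]
shift [0.2334, -0.0298, -0.0053]
shift [0.4993, -0.1382, 0.0246]
shift [0.4993, -0.1383, 0.1456]
turn z 0.002 cur psi -0.198
tilt [ 0. -0. -1.] pos [ 0.4433 -0.2847  0.1548] t 10.375 gap 0.8985558352358736
```

```bash
python3 -m jog '[[0.1,[0.06,-0.008,0],[0,0,0]],[0.1,[0.12,-0.015,0],[0,0,0]],[0.1,[0.18,-0.022,0],[0,0,0]],[0.1,[0.24,-0.032,0],[0,0,0]],[0.1,[0.3,-0.055,0],[0,0,0]],[0.1,[0.36,-0.08,0],[0,0,0]],[0.1,[0.42,-0.105,0.01],[0,0,0]],[0.1,[0.47,-0.125,0.02],[0,0,0]],[0.1,[0.499,-0.138,0.025],[0,0,0]],[0.1,[0.499,-0.138,0.025],[0,0,0]],[0.1,[0.499,-0.138,0.025],[0,0,0]]]'
python3 - <<'E'
from h import *
p=shot('side'); 
for n in ['puck_mid','barrel_mid']: print(n,[(x.tolist(),s) for x,s in find(n,p)])
cv2.imwrite('pics/s3.png',cv2.resize(p['color'][110:340,200:440],None,fx=2.5,fy=2.5))
go([(0.406,0.232,0.009)],-0.2)
E
```

```text
time_s: 11.75
position: [0.4052, 0.2308, 0.1283]
tcp_rot: [-2.429, -1.991, 0.005]
contact_force: [-0.2, -0.4, -0.5]
finger_gap: 0.9
gripper_force: 0.0
puck_mid [([0.4047, 0.2339, 0.0241], 0.96), ([0.4371, 0.1162, 0.0186], 0.52)]
barrel_mid [([0.443, -0.2844, 0.0525], 0.74)]
shift [0.0014, -0.0005, 0.1204]
turn z 0.0 cur psi -0.2
tilt [-0. -0. -1.] pos [0.4063 0.2306 0.1294] t 11.9 gap 0.8993521016096849
```

View pics/s3.png

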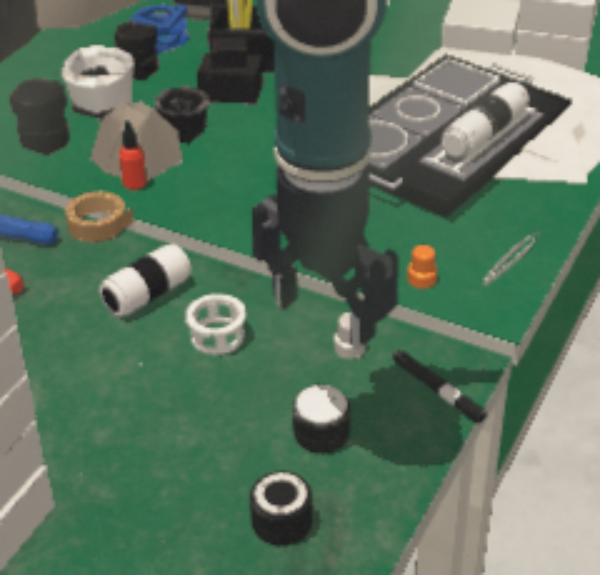

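The barrel sits in its cradle, at (485,120), net z 0.0525 as it should be. Now the capped unit.

```bash
python3 -m jog '[[0.1,[0.001,0,0.04],[0,0,0]],[0.1,[0.001,0,0.07],[0,0,0]],[0.1,[0.001,0,0.1],[0,0,0]],[0.1,[0.001,0,0.12],[0,0,0]],[0.1,[0.001,0,0.12],[0,0,0]],[0.7,[0.001,0,0.12],[0,0,0]],[0.7,[0.001,0,0.12],[0,0,0]],[0.7,[0.001,0,0.12],[0,0,0]],[0.7,[0.001,0,0.12],[0,0,0]],[0.7,[0.001,0,0.12],[0,0,0]]]' 50
python3 -m jog '[[0.7,[0,0,0],[0,0,0]],[0.7,[0,0,-0.03],[0,0,0]],[0.7,[0,0,-0.08],[0,0,0]],[0.7,[0,0,-0.13],[0,0,0]],[0.7,[0,0,-0.13],[0,0,0]],[0.7,[0,0,-0.13],[0,0,0]]]'
python3 - <<'E'
from h import *
go([(0.5,0.0,0.15),(0.5595,-0.212,0.13)],-0.2)
E
```

```text
time_s: 13.15
position: [0.4079, 0.2332, 0.0113]
tcp_rot: [2.429, 1.991, 0.005]
contact_force: [0.4, -1.7, 6.2]
finger_gap: 0.606
gripper_force: 53.0
time_s: 13.9
position: [0.4058, 0.2324, 0.1393]
tcp_rot: [-2.43, -1.991, 0.001]
contact_force: [0.1, -0.5, -2.1]
finger_gap: 0.607
gripper_force: 53.0
shift [-0.2094, 0.1381, -0.0107]
shift [-0.4055, 0.2381, 0.0093]
turn z 0.002 cur psi -0.198
tilt [-0. -0. -1.] pos [0.4058 0.2324 0.1393] t 13.9 gap 0.6065648845389355
```

```bash
python3 -m jog '[[0.7,[-0.05,0.033,0],[0,0,0]],[0.7,[-0.1,0.066,0],[0,0,0]],[0.7,[-0.15,0.1,0],[0,0,0]],[0.7,[-0.2,0.132,0],[0,0,0]],[0.7,[-0.25,0.16,0],[0,0,0]],[0.7,[-0.3,0.185,0],[0,0,0]],[0.7,[-0.35,0.21,0],[0,0,0]],[0.7,[-0.39,0.23,0.01],[0,0,0]],[0.7,[-0.4055,0.238,0.01],[0,0,0]],[0.7,[-0.4055,0.238,0.01],[0,0,0]],[0.7,[-0.4055,0.238,0.01],[0,0,0]]]'
python3 - <<'E'
from h import *
go([(0.5595,-0.212,0.041)],-0.2)
p=shot('wrist'); 
for n in ['puck_mid','cell_small_floor','cell_square_floor','cell_round_floor']: print(n,[(x.tolist(),s) for x,s in find(n,p)])
E
```

```text
time_s: 15.28
position: [0.5592, -0.2101, 0.129]
tcp_rot: [-2.428, -1.991, 0.001]
contact_force: [-0.5, -0.2, -1.0]
finger_gap: 0.605
gripper_force: 53.0
shift [-0.0018, 0.0008, 0.088]
turn z 0.003 cur psi -0.197
tilt [-0.002  0.001 -1.   ] pos [ 0.5592 -0.2101  0.129 ] t 15.275 gap 0.60460065566144
puck_mid [([0.56, -0.213, 0.1332], 0.58)]
cell_small_floor []
cell_square_floor []
cell_round_floor [([0.5586, -0.2087, 0.0282], 0.96)]
```

```bash
python3 -m jog '[[0.7,[0,0,0.03],[0,0,0]],[0.7,[-0.001,0,0.06],[0,0,0]],[0.7,[-0.001,0,0.075],[0,0,0]],[0.7,[-0.001,0,0.084],[0,0,0]],[0.7,[-0.001,0,0.088],[0,0,0]],[0.7,[-0.001,0,0.088],[0,0,0]],[0.5,[-0.001,0,0.088],[0,0,0]],[0.35,[-0.001,0,0.088],[0,0,0]],[0.2,[-0.001,0,0.088],[0,0,0]],[0.1,[-0.001,0,0.085],[0,0,0]],[0.1,[-0.001,0,0.04],[0,0,0]],[0.1,[-0.001,0,0],[0,0,0]]]'
python3 - <<'E'
from h import *
go([(0.566,0.162,0.13)],-0.2)
E
```

```text
time_s: 17.02
position: [0.5595, -0.2126, 0.1307]
tcp_rot: [-2.43, -1.991, 0.0]
contact_force: [0.0, -0.1, -0.2]
finger_gap: 0.901
gripper_force: 0.0
shift [0.3686, -0.0674, 0.0008]
turn z 0.002 cur psi -0.198
tilt [-0.001  0.    -1.   ] pos [ 0.5595 -0.2126  0.1307] t 17.025 gap 0.9010736489602591
```

```bash
python3 -m jog '[[0,[0.06,-0.011,0],[0,0,0]],[0,[0.12,-0.022,0],[0,0,0]],[0,[0.18,-0.033,0],[0,0,0]],[0,[0.24,-0.044,0],[0,0,0]],[0,[0.29,-0.053,0],[0,0,0]],[0,[0.34,-0.062,0],[0,0,0]],[0,[0.3686,-0.0674,0],[0,0,0]],[0,[0.3686,-0.0674,0],[0,0,0]],[0,[0.3686,-0.0674,0],[0,0,0]]]'
python3 - <<'E'
from h import *
for c in ['side','wrist']:
  p=shot(c)
  for n in ['puck_mid','cage_mid','short_barrel_mid']: print(c,n,[(x.tolist(),s) for x,s in find(n,p)])
  if c=='side': a=p['color'][100:330,200:440]
  else:
    b=p['color'];
    m=nets.trace('cage_mid',p)
    for d in m[:2]:
      v,u=np.nonzero(d['pixels']); q=np.array([ray(p,i,j,.03)[:2] for i,j in zip(u,v)]); print('cage bbox mid',(q.max(0)+q.min(0))/2,np.ptp(q,0),d['score'])
cv2.imwrite('pics/m4.png',np.hstack([cv2.resize(a,(417,400)),b[:,120:500]]))
go([(0.566,0.162,0.003)],-0.2)
E
```

```text
time_s: 18.15
position: [0.5661, 0.1614, 0.1298]
tcp_rot: [2.43, 1.991, -0.001]
contact_force: [-0.1, -0.0, -0.2]
finger_gap: 1.0
gripper_force: 0.0
side puck_mid [([0.5601, -0.2133, 0.0477], 0.54)]
side cage_mid [([0.564, 0.1623, 0.0196], 0.62)]
side short_barrel_mid [([0.6695, 0.1396, 0.0262], 0.7)]
wrist puck_mid []
wrist cage_mid []
wrist short_barrel_mid []
cage bbox mid [0.56405 0.1623 ] [0.0619 0.0626] 0.93
shift [0.0005, -0.0003, 0.1268]
turn z 0.001 cur psi -0.199
tilt [ 0. -0. -1.] pos [0.5662 0.1614 0.1298] t 18.6 gap 0.9993192832242884
```

View pics/m4.png

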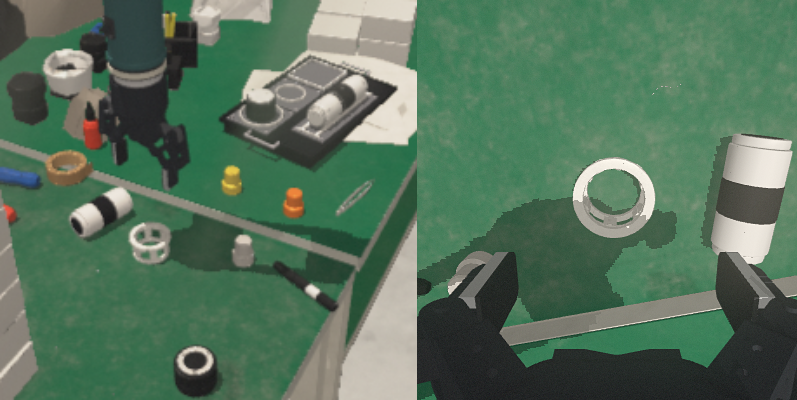

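The unit stands in the round cell, at left (262,103). The cage, at right (614,198), is centred between the fingers at (0.564, 0.162) and the short barrel is clear of them. I'll grip it gently.

```bash
python3 -m jog '[[0,[0.0005,-0.002,0.04],[0,0,0]],[0,[0.0005,-0.002,0.08],[0,0,0]],[0,[0.0005,-0.002,0.105],[0,0,0]],[0,[0.0005,-0.002,0.12],[0,0,0]],[0,[0.0005,-0.002,0.127],[0,0,0]],[0,[0.0005,-0.002,0.127],[0,0,0]],[0.5,[0.0005,-0.002,0.127],[0,0,0]],[0.5,[0.0005,-0.002,0.127],[0,0,0]],[0.5,[0.0005,-0.002,0.127],[0,0,0]],[0.5,[0.0005,-0.002,0.127],[0,0,0]],[0.5,[0.0005,-0.002,0.127],[0,0,0]]]' 30
python3 -m jog '[[0.5,[0,0,0],[0,0,0]],[0.5,[0,0,-0.03],[0,0,0]],[0.5,[0,0,-0.08],[0,0,0]],[0.5,[0,0,-0.13],[0,0,0]],[0.5,[0,0,-0.13],[0,0,0]],[0.5,[0,0,-0.13],[0,0,0]]]'
python3 - <<'E'
from h import *
go([(0.5,-0.1,0.15),(0.523,-0.393,0.13)],-0.2)
E
```

```text
time_s: 19.98
position: [0.5654, 0.1631, 0.0044]
tcp_rot: [2.429, 1.99, 0.003]
contact_force: [-1.0, -0.1, 6.7]
finger_gap: 0.688
gripper_force: 32.2
time_s: 20.72
position: [0.5641, 0.1628, 0.1329]
tcp_rot: [2.43, 1.991, 0.001]
contact_force: [0.4, -0.2, -0.9]
finger_gap: 0.688
gripper_force: 32.5
shift [-0.2703, -0.0112, -0.0172]
shift [-0.553, 0.069, 0.0028]
turn z 0.002 cur psi -0.198
tilt [ 0.  0. -1.] pos [0.5641 0.1628 0.1329] t 20.725 gap 0.6882345497653222
```

```bash
python3 -m jog '[[0.5,[-0.055,0.007,0],[0,0,0]],[0.5,[-0.11,0.014,0],[0,0,0]],[0.5,[-0.165,0.02,0],[0,0,0]],[0.5,[-0.22,0.027,0],[0,0,0]],[0.5,[-0.275,0.034,0],[0,0,0]],[0.5,[-0.33,0.041,0],[0,0,0]],[0.5,[-0.385,0.048,0],[0,0,0]],[0.5,[-0.44,0.055,0],[0,0,0]],[0.5,[-0.5,0.062,0],[0,0,0]],[0.5,[-0.54,0.067,0],[0,0,0]],[0.5,[-0.553,0.069,0],[0,0,0]],[0.5,[-0.553,0.069,0],[0,0,0]]]'
python3 -m jog '[[0.5,[0,0,0],[0,0,0]]]'
python3 - <<'E'
from h import *
go([(0.523,-0.393,0.034)],-0.2)
p=shot('wrist')
for n in ['cage_mid','cell_square_floor']: print(n,[(x.tolist(),s) for x,s in find(n,p)])
E
```

```text
time_s: 22.22
position: [0.5222, -0.3925, 0.1308]
tcp_rot: [-2.429, -1.987, 0.0]
contact_force: [0.2, -0.2, -0.3]
finger_gap: 0.687
gripper_force: 32.5
time_s: 22.35
position: [0.523, -0.3911, 0.1317]
tcp_rot: [-2.427, -1.991, -0.0]
contact_force: [0.2, 0.1, 0.2]
finger_gap: 0.687
gripper_force: 32.5
shift [-0.0021, 0.0006, 0.0977]
turn z 0.003 cur psi -0.197
tilt [-0.001  0.002 -1.   ] pos [ 0.523  -0.3911  0.1317] t 22.35 gap 0.6871162002775234
cage_mid [([0.5219, -0.3926, 0.0272], 0.55)]
cell_square_floor [([0.5207, -0.391, 0.0288], 0.62)]
```

```bash
python3 -m jog '[[0.5,[-0.001,0,0.04],[0,0,0]],[0.5,[-0.001,-0.001,0.07],[0,0,0]],[0.5,[-0.001,-0.001,0.085],[0,0,0]],[0.5,[-0.001,-0.001,0.093],[0,0,0]],[0.5,[-0.001,-0.001,0.097],[0,0,0]],[0.5,[-0.001,-0.001,0.097],[0,0,0]],[0.25,[-0.001,-0.001,0.097],[0,0,0]],[0.1,[-0.001,-0.001,0.097],[0,0,0]],[0,[-0.001,-0.001,0.097],[0,0,0]],[0,[-0.001,-0.001,0.094],[0,0,0]],[0,[-0.001,-0.001,0.05],[0,0,0]],[0,[-0.001,-0.001,0],[0,0,0]]]'
python3 - <<'E'
from h import *
go([(0.49,-0.15,0.14),(0.436,0.115,0.13)],-0.2)
E
```

```text
time_s: 24.0
position: [0.5211, -0.393, 0.1324]
tcp_rot: [-2.428, -1.989, 0.001]
contact_force: [1.4, -0.5, 0.0]
finger_gap: 0.997
gripper_force: 0.0
shift [0.2322, -0.0783, -0.007]
shift [0.4813, -0.1834, 0.0036]
turn z 0.002 cur psi -0.198
tilt [-0.002  0.002 -1.   ] pos [ 0.5211 -0.393   0.1324] t 24.0 gap 0.9972374319393507
```

```bash
python3 -m jog '[[0.2,[0.055,-0.02,0],[0,0,0]],[0.2,[0.11,-0.04,0],[0,0,0]],[0.2,[0.165,-0.06,0],[0,0,0]],[0.2,[0.22,-0.08,0],[0,0,0]],[0.2,[0.275,-0.1,0],[0,0,0]],[0.2,[0.33,-0.12,0],[0,0,0]],[0.2,[0.385,-0.145,0],[0,0,0]],[0.2,[0.44,-0.168,0],[0,0,0]],[0.2,[0.475,-0.181,0.003],[0,0,0]],[0.2,[0.481,-0.183,0.004],[0,0,0]],[0.2,[0.481,-0.183,0.004],[0,0,0]]]'
python3 - <<'E'
from h import *
for c in ['side','top','wrist']:
  p=shot(c)
  for n in ['cage_mid','gauge_mid']: print(c,n,[(x.tolist(),s) for x,s in find(n,p)])
  if c=='side': a=p['color'][100:330,200:440]
cv2.imwrite('pics/m5.png',np.hstack([cv2.resize(a,(417,400)),p['color'][:,130:510]]))
go([(0.4355,0.115,0.009)],-0.2)
E
```

```text
time_s: 25.38
position: [0.4372, 0.1138, 0.1288]
tcp_rot: [2.429, 1.992, -0.0]
contact_force: [0.4, 0.0, -0.2]
finger_gap: 0.8
gripper_force: 0.0
side cage_mid [([0.5223, -0.3962, 0.0476], 0.71), ([0.4423, -0.2831, 0.0551], 0.31)]
side gauge_mid [([0.4127, -0.0196, 0.0176], 0.75)]
top cage_mid [([0.5228, -0.3921, 0.0448], 0.71)]
top gauge_mid [([0.5242, -0.0289, 0.0167], 0.64), ([0.4163, -0.0144, 0.0232], 0.49)]
wrist cage_mid []
wrist gauge_mid [([0.4336, 0.1142, 0.0194], 0.93), ([0.4089, -0.0251, 0.0197], 0.89)]
shift [0.0013, -0.0021, 0.1197]
turn z 0.001 cur psi -0.199
tilt [ 0. -0. -1.] pos [0.4374 0.1134 0.1287] t 25.825 gap 0.800410717209172
```

View pics/m5.png

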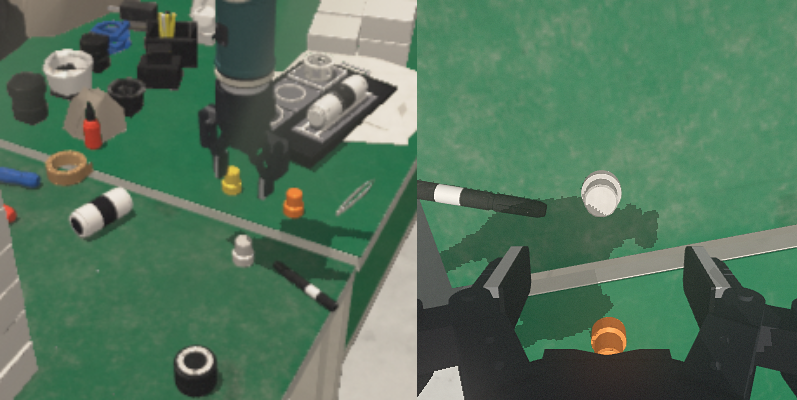

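The cage is in the square cell, at left (318,65). The grey gauge is at right (601,195), with a black pen end about 45 mm to its side, so I'll go down with the fingers partly closed.

```bash
python3 -m jog '[[0.42,[0.001,-0.002,0],[0,0,0]],[0.42,[0.001,-0.002,0.04],[0,0,0]],[0.42,[0.001,-0.002,0.07],[0,0,0]],[0.42,[0.001,-0.002,0.1],[0,0,0]],[0.42,[0.001,-0.002,0.115],[0,0,0]],[0.42,[0.001,-0.002,0.119],[0,0,0]],[0.42,[0.001,-0.002,0.119],[0,0,0]],[0.9,[0.001,-0.002,0.119],[0,0,0]],[0.9,[0.001,-0.002,0.119],[0,0,0]],[0.9,[0.001,-0.002,0.119],[0,0,0]],[0.9,[0.001,-0.002,0.119],[0,0,0]],[0.9,[0.001,-0.002,0.119],[0,0,0]]]' 50
python3 -m jog '[[0.9,[0,0,0],[0,0,0]],[0.9,[0,0,-0.03],[0,0,0]],[0.9,[0,0,-0.08],[0,0,0]],[0.9,[0,0,-0.13],[0,0,0]],[0.9,[0,0,-0.13],[0,0,0]],[0.9,[0,0,-0.13],[0,0,0]]]'
python3 - <<'E'
from h import *
p=shot('side'); cv2.imwrite('pics/s6.png',cv2.resize(p['color'][170:290,280:440],None,fx=4,fy=4))
go([(0.541,-0.304,0.15)],-0.2)
E
```

```text
time_s: 27.32
position: [0.4365, 0.1155, 0.0112]
tcp_rot: [2.43, 1.99, 0.003]
contact_force: [-2.3, 0.1, 6.3]
finger_gap: 0.333
gripper_force: 49.0
time_s: 28.08
position: [0.4352, 0.1152, 0.1397]
tcp_rot: [2.43, 1.991, 0.001]
contact_force: [-0.6, 0.4, -1.4]
finger_gap: 0.33
gripper_force: 49.9
shift [-0.3899, 0.187, -0.0114]
turn z 0.002 cur psi -0.198
tilt [-0.002 -0.    -1.   ] pos [0.4343 0.115  0.1387] t 28.125 gap 0.3381059262945101
```

View pics/s6.png

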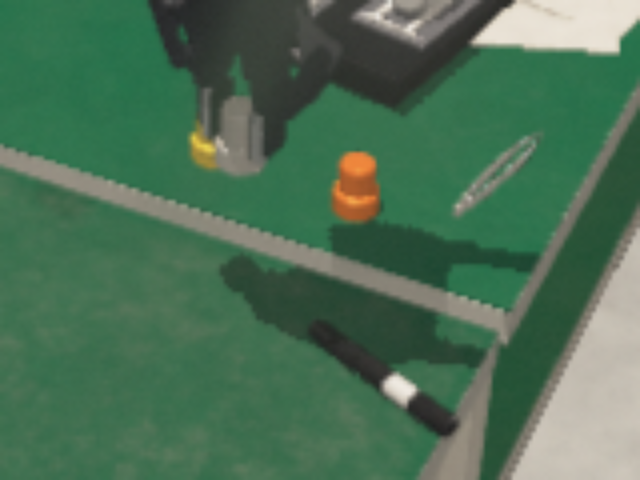

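The gauge is held upright, at (240,135). Carrying it to the small cell.

```bash
python3 -m jog '[[0.9,[-0.05,0.024,0],[0,0,0]],[0.9,[-0.1,0.048,-0.01],[0,0,0]],[0.9,[-0.15,0.072,-0.011],[0,0,0]],[0.9,[-0.2,0.096,-0.011],[0,0,0]],[0.9,[-0.25,0.12,-0.011],[0,0,0]],[0.9,[-0.3,0.144,-0.011],[0,0,0]],[0.9,[-0.35,0.168,-0.011],[0,0,0]],[0.9,[-0.38,0.182,-0.011],[0,0,0]],[0.9,[-0.39,0.187,-0.011],[0,0,0]],[0.9,[-0.39,0.187,-0.011],[0,0,0]],[0.9,[-0.39,0.187,-0.011],[0,0,0]]]'
python3 - <<'E'
from h import *
p=shot('wrist'); cv2.imwrite('pics/w7.png',p['color'])
for n in ['gauge_mid','cell_small_floor','puck_mid']: print(n,[(x.tolist(),s) for x,s in find(n,p)])
go([(0.541,-0.304,0.04)],-0.2)
E
```

```text
time_s: 29.5
position: [0.5413, -0.3022, 0.1497]
tcp_rot: [-2.427, -1.991, 0.001]
contact_force: [0.6, 0.6, -0.2]
finger_gap: 0.334
gripper_force: 49.9
gauge_mid [([0.5419, -0.3049, 0.1584], 0.6)]
cell_small_floor [([0.537, -0.3066, 0.0258], 0.78)]
puck_mid [([0.5622, -0.2175, 0.0459], 0.75)]
shift [-0.0014, -0.0008, 0.1109]
turn z 0.003 cur psi -0.197
tilt [ 0.  0. -1.] pos [ 0.5421 -0.3028  0.1509] t 29.7 gap 0.3262071012182728
```

View pics/w7.png

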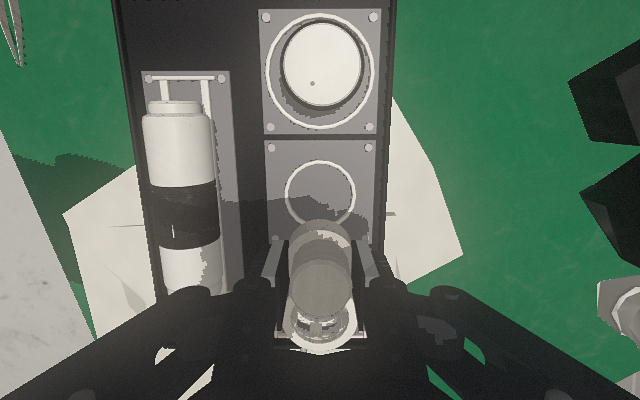

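The gauge, at (320,280), is in line with the small cell at (320,194), and the unit and barrel sit properly in their cells. Lowering it.

```bash
python3 -m jog '[[0.9,[-0.001,-0.001,0.04],[0,0,0]],[0.9,[-0.001,-0.001,0.075],[0,0,0]],[0.9,[-0.001,-0.001,0.095],[0,0,0]],[0.9,[-0.001,-0.001,0.105],[0,0,0]],[0.9,[-0.001,-0.001,0.11],[0,0,0]],[0.9,[-0.001,-0.001,0.111],[0,0,0]],[0.7,[-0.001,-0.001,0.111],[0,0,0]],[0.5,[-0.001,-0.001,0.111],[0,0,0]],[0.35,[-0.001,-0.001,0.111],[0,0,0]],[0.3,[-0.001,-0.001,0.108],[0,0,0]],[0.3,[-0.001,-0.001,0.06],[0,0,0]],[0.3,[-0.001,-0.001,0],[0,0,0]]]'
python3 -m jog '[[0.3,[0.06,0,0],[0,0,0]],[0.3,[0.12,0,0],[0,0,0]],[0.3,[0.18,0,0],[0,0,0]],[0.3,[0.24,0,0],[0,0,0]],[0.3,[0.3,0,0],[0,0,0]],[0.3,[0.36,0,0],[0,0,0]],[0.3,[0.36,0,0],[0,0,0]],[0.3,[0.36,0,0],[0,0,0]]]'
python3 - <<'E'
from h import *
v=[]
for c in ['side','top']:
  p=shot(c)
  for n in N[:6]: print(c,n,[(x.tolist(),s) for x,s in find(n,p)])
  v.append(cv2.resize(p['color'][100:240,320:440] if c=='side' else p['color'][140:260,355:475],(400,400)))
cv2.imwrite('pics/f.png',np.hstack(v))
E
```

```text
time_s: 31.2
position: [0.5395, -0.3039, 0.1501]
tcp_rot: [-2.427, -1.988, 0.002]
contact_force: [1.1, -1.0, -0.5]
finger_gap: 0.7
gripper_force: 0.0
time_s: 32.2
position: [0.6115, 0.0482, 0.1508]
tcp_rot: [2.429, 1.992, -0.001]
contact_force: [-0.0, -0.6, -0.6]
finger_gap: 0.697
gripper_force: 0.0
side puck_mid [([0.5643, -0.2132, 0.0491], 0.54), ([0.386, 0.341, 0.0171], 0.42)]
side cage_mid [([0.5198, -0.3949, 0.0476], 0.51), ([0.6655, 0.1386, 0.0246], 0.22)]
side gauge_mid [([0.5244, -0.0287, 0.0219], 0.57), ([0.4152, -0.0216, 0.0165], 0.47), ([0.5422, -0.306, 0.0488], 0.44)]
side barrel_mid [([0.4423, -0.2851, 0.0485], 0.98)]
side open_puck_mid [([0.386, 0.3443, 0.0188], 0.6)]
side short_barrel_mid [([0.6655, 0.1405, 0.0268], 0.96)]
top puck_mid [([0.5575, -0.2101, 0.0478], 0.69)]
top cage_mid [([0.5248, -0.3933, 0.0483], 0.44)]
top gauge_mid [([0.5414, -0.3078, 0.051], 0.5), ([0.4129, -0.0159, 0.0209], 0.44), ([0.5253, -0.0264, 0.0195], 0.38)]
top barrel_mid [([0.4426, -0.282, 0.0499], 0.73)]
top open_puck_mid [([0.3877, 0.3468, 0.0195], 0.53)]
top short_barrel_mid [([0.6686, 0.1407, 0.0212], 0.48)]
```

View pics/f.png

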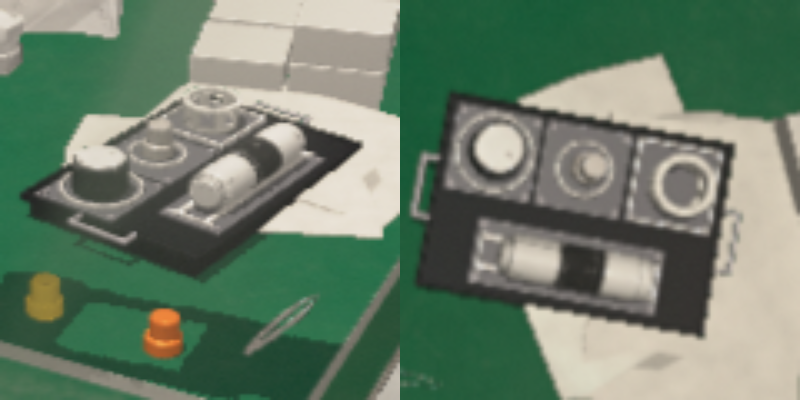

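All four parts are upright in their cells: unit at left (97,170), gauge (157,140), cage (210,110), barrel (245,165). The nets' positions agree with the cell centres to within about 5 mm, and the look-alikes haven't moved. Handing in.

```bash
python3 -c "
from rig import order; print(order.finish_job())"
```

```text
the job is handed in; nothing more can be done
None
```

The kit is made up and handed in at about 32 s of the 104 s allowed: the last camera check showed unit, cage, gauge and barrel each seated in its own cell and the uncapped unit and short barrel where they started, but the hand-in returned no verdict.

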